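Load the vials into the autosampler tray in reverse order

TASK

Move the four capped vials from the coloured cups of the storage rack into the grey autosampler tray, one per well, in reverse order: the vial that stood nearest the rack's yellow end goes into the well farthest from the tray's yellow end, and so on, until the one that stood farthest is nearest the tray's yellow end. Each coloured cup stays on the rack to show where the vial with the same cap colour stood. Keep the vials upright and set each one gently down on the floor of its well, without dropping it.

Things in the scene. Friction and masses are not known exactly. Their poses are not given: they have to be found in the camera images.
- rack: Fixed storage rack: aluminium base 240 x 64 x 10 mm, rails 18 mm high on its long sides, four coloured cups in a row, a yellow end block (26 x 64 x 40 mm high) at its -x end, towards the robot; plain at +x. Stands left or right of the robot. Origin: centre of the base's underside, on the table; x along the row, away from yellow, z up. Cups at x = -81, -27, 27, 81 mm, y = 0.
- tray: Fixed autosampler tray: grey block 240 x 64 x 40 mm high, four empty round wells 44 mm wide, 32 mm deep (floor 8 mm above the table), a yellow end block (26 x 64 x 40 mm high) at its -x end, towards the robot. On the other side from the rack. Origin: centre of the underside, on the table; x along the row, away from yellow, z up. Wells at x = -81, -27, 27, 81 mm, y = 0.
- cup_red: Open red plastic cup fixed on the storage rack; it marks the place in the row where the vial with the red cap stood. 44 mm outside, 36 mm inside diameter, 28 mm high, floor 4 mm thick. Origin: centre of its underside (10 mm above the table); z up.
- cup_blue: Open blue plastic cup fixed on the storage rack; it marks the place in the row where the vial with the blue cap stood. 44 mm outside, 36 mm inside diameter, 28 mm high, floor 4 mm thick. Origin: centre of its underside (10 mm above the table); z up.
- cup_green: Open green plastic cup fixed on the storage rack; it marks the place in the row where the vial with the green cap stood. 44 mm outside, 36 mm inside diameter, 28 mm high, floor 4 mm thick. Origin: centre of its underside (10 mm above the table); z up.
- cup_white: Open white plastic cup fixed on the storage rack; it marks the place in the row where the vial with the white cap stood. 44 mm outside, 36 mm inside diameter, 28 mm high, floor 4 mm thick. Origin: centre of its underside (10 mm above the table); z up.
- vial_red: Closed amber glass vial with a paper band and a red cap, loose, about 60 g: a straight cylinder 28 mm in diameter and 78 mm tall, with a 27 mm wide, 18 mm tall red cap on top (96 mm overall). Starts upright in the red cup. Origin: centre of its underside; z along its axis, up to the cap.
- vial_blue: Closed amber glass vial with a paper band and a blue cap, loose, about 60 g: a straight cylinder 28 mm in diameter and 78 mm tall, with a 27 mm wide, 18 mm tall blue cap on top (96 mm overall). Starts upright in the blue cup. Origin: centre of its underside; z along its axis, up to the cap.
- vial_green: Closed amber glass vial with a paper band and a green cap, loose, about 60 g: a straight cylinder 28 mm in diameter and 78 mm tall, with a 27 mm wide, 18 mm tall green cap on top (96 mm overall). Starts upright in the green cup. Origin: centre of its underside; z along its axis, up to the cap.
- vial_white: Closed amber glass vial with a paper band and a white cap, loose, about 60 g: a straight cylinder 28 mm in diameter and 78 mm tall, with a 27 mm wide, 18 mm tall white cap on top (96 mm overall). Starts upright in the white cup. Origin: centre of its underside; z along its axis, up to the cap.

How it is judged:
At the end, for the whole second after the job is handed in: Each vial stands in the tray well mirroring its cup's place in the rack (1st from the yellow end to 4th, 2nd to 3rd, 3rd to 2nd, 4th to 1st): within 12 mm of the well centre along and across, underside 3 to 14 mm above the table, within 0.12 rad of upright, slower than 20 mm/s (((x of cup_red in the frame of rack between -0.101 and -0.061 m and x of vial_red in the frame of tray between 0.069 and 0.093 m) or (x of cup_red in the frame of rack between -0.047 and -0.007 m and x of vial_red in the frame of tray between 0.015 and 0.039 m) or (x of cup_red in the frame of rack between 0.007 and 0.047 m and x of vial_red in the frame of tray between -0.039 and -0.015 m) or (x of cup_red in the frame of rack between 0.061 and 0.101 m and x of vial_red in the frame of tray between -0.093 and -0.069 m)) and y of vial_red in the frame of tray between -0.012 and 0.012 m and z of vial_red in the frame of tray between 0.003 and 0.014 m and angle between each of vial_red, vial_blue, vial_green, vial_white's own z axis and vertical below 0.12 rad and linear speed of each of vial_red, vial_blue, vial_green, vial_white below 0.02 m/s and ((x of cup_blue in the frame of rack between -0.101 and -0.061 m and x of vial_blue in the frame of tray between 0.069 and 0.093 m) or (x of cup_blue in the frame of rack between -0.047 and -0.007 m and x of vial_blue in the frame of tray between 0.015 and 0.039 m) or (x of cup_blue in the frame of rack between 0.007 and 0.047 m and x of vial_blue in the frame of tray between -0.039 and -0.015 m) or (x of cup_blue in the frame of rack between 0.061 and 0.101 m and x of vial_blue in the frame of tray between -0.093 and -0.069 m)) and y of vial_blue in the frame of tray between -0.012 and 0.012 m and z of vial_blue in the frame of tray between 0.003 and 0.014 m and ((x of cup_green in the frame of rack between -0.101 and -0.061 m and x of vial_green in the frame of tray between 0.069 and 0.093 m) or (x of cup_green in the frame of rack between -0.047 and -0.007 m and x of vial_green in the frame of tray between 0.015 and 0.039 m) or (x of cup_green in the frame of rack between 0.007 and 0.047 m and x of vial_green in the frame of tray between -0.039 and -0.015 m) or (x of cup_green in the frame of rack between 0.061 and 0.101 m and x of vial_green in the frame of tray between -0.093 and -0.069 m)) and y of vial_green in the frame of tray between -0.012 and 0.012 m and z of vial_green in the frame of tray between 0.003 and 0.014 m and ((x of cup_white in the frame of rack between -0.101 and -0.061 m and x of vial_white in the frame of tray between 0.069 and 0.093 m) or (x of cup_white in the frame of rack between -0.047 and -0.007 m and x of vial_white in the frame of tray between 0.015 and 0.039 m) or (x of cup_white in the frame of rack between 0.007 and 0.047 m and x of vial_white in the frame of tray between -0.039 and -0.015 m) or (x of cup_white in the frame of rack between 0.061 and 0.101 m and x of vial_white in the frame of tray between -0.093 and -0.069 m)) and y of vial_white in the frame of tray between -0.012 and 0.012 m and z of vial_white in the frame of tray between 0.003 and 0.014 m); the robot touches nothing.
It fails at once if a vial is tipped more than 0.5 rad from upright (angle between any of vial_red, vial_blue, vial_green, vial_white's own z axis and vertical above 0.5 rad).
It fails at once if a vial is dropped: it moves faster than 0.6 m/s (a fall of about 18 mm) while the fingers do not hold it ((linear speed of vial_red above 0.6 m/s and contact force between the fingers and vial_red below 0.05 N) or (linear speed of vial_blue above 0.6 m/s and contact force between the fingers and vial_blue below 0.05 N) or (linear speed of vial_green above 0.6 m/s and contact force between the fingers and vial_green below 0.05 N) or (linear speed of vial_white above 0.6 m/s and contact force between the fingers and vial_white below 0.05 N)).
It also fails if it takes over 120 s, if anything falls off the work surface, if the arm or the gripper's body presses on something with over 40 N, if the wrist force passes 120 N, or if a joint passes its speed limit or range.

ROBOT

A 7-joint arm with a two-finger parallel gripper is mounted at the origin on the work surface. World frame = base frame: x ahead of the robot, y to its left, z up, the work surface at z = 0. Lengths are in m, angles in rad, forces in N, time in s.
With the tool pointing down it reaches from about 0.4 to 0.85 m from the base axis. Payload 4.5 kg.
Tool frame: the origin (TCP) lies at the very end of the fingers, on their centre line; the grasp point (between the pads) lies 19 mm behind it (r.tcp_to_grasp is the distance from the TCP to the grasp point, in m); z points along the fingers, y is the line along which they close (so a half turn about z gives the same grasp; the last joint's range is limited). The gripper opens to 85 mm and grips with 20 to 120 N. Pads are 22 mm wide; open, the fingers measure 114 mm over their backs; the gripper's body (76 mm by 85 mm) begins 54 mm behind the grasp point. The pads swing forward as they close: fully open they stand 13 mm farther back than shut.
Start: joints at [1.298, 0.689, -0.195, 1.565, 0.157, 0.902, -0.215], TCP at [0.189, -0.596, 0.231] pointing down, gripper open.
Joint ranges: [-3.01, 3.01], [-0.46, 2.08], [-1.47, 1.51], [0.13, 2.56], [-1, 4.14], [0.04, 2.09], [-2.66, 2.66]. Speed limits (rad/s): [2.57, 2.57, 3.14, 3.14, 3.14, 3.14, 3.14].

INTERFACE

Orientations are given as a unit quaternion [x, y, z, w].
In Python, from workcell import r, imaging gives the robot as it stands.
- The arm moves only by the tool step_arm, never from a script. Its argument "motion" is a list of rows, each a list of 5 numbers: the shift along the tool's x, y, z in mm, then the turn about the tool's z in units of 6 degrees (1.0 is 6 degrees), then the opening, from 0 (shut) to 1 (fully open). A call has 1 to 20 rows; each row shifts and turns the commanded pose from where the row before left it, along the tool's axes as they then stand; what a row does not reach is not made up. A row lasts 1/8 s, in which the tool goes at most 62.5 mm and 10.7 degrees, less where a joint would pass 70% of its speed; a pose out of reach is approached as far as the arm can. A call is refused whole if a number of a shift passes 62.5 or a number of a turn 1, either way. A call with a gripper value outside its range is refused whole. The fingers move at their own pace and stop on an object; "squeeze" is the grip in N (left out, the last holds). Time passes only in rows, so rows that do not move let the fingers close. It gives the time, the measured TCP pose, the force, the opening and the grip force at its end, in the units of the state.
- r.get_state(): the state, without advancing time (a new reading comes with each control period).
- imaging.capture(name): name is "scene" or "side" or "wrist"; returns (picture, depth): 420x560x3 uint8, red, green, blue; 420x560 float32, m along the optical axis (not along the pixel's ray), 0 where there is no reading.
- imaging.camera_params(name): a dict with "mtx" (3x3 intrinsics, pixels), "distortion" ([k1, k2, p1, p2, k3] as OpenCV has them; the pictures are not rectified), "xyz" and "rotation" of the camera in the world. Camera axes: x right, y down, z forward; pixel columns grow to the right and rows downward; lengths in m; the calibration is good to about 2 mm. A picture is of the moment at which its call begins: read the wrist's pose just before it. camera_params takes no time and is no camera call; for the wrist camera it gives the pose at the moment of the call.
- r.hand_in(): hands the job in; it is judged then, once.
Trained networks look in the newest picture that a camera, given by its name, has taken for a name from the list of things; names that differ only in an ending like _2 or _b are one class to them, and where a whole thing is asked for, a point or a joint stands for the part that bears it (a point fixed in the world has none). Each returns a list of dicts, best first, with "p" (0 to 1); they miss things now and then, are a little off and sometimes report something else, mostly with a low value. They report only what shows in the picture. A call takes as long as a camera call.
- imaging.recognise(camera, label): "at" ([column, row] as shares, 0 to 1, of the picture: columns of its width, rows of its height, amid what is visible of it).
The state is a dict: "t": time; "joint_pos": joint angles; "joint_vel": joint speeds; "effort": joint torques, N m; "ee_pos": TCP position; "tcp_rot": TCP orientation; "contact_force": force on the tool from outside, world axes, zero at the start; "torque": the same for the moment, N m; "width": finger opening in m; "grip_force": force on a finger pad.
Only numpy, scipy, OpenCV 4.12 (cv2) and the standard library are available. Lean on these libraries where they do the work, as an engineer would, in place of code of your own. Each camera call takes 0.05 s, during which the arm holds its last target. There are 200 camera calls.

## Working session

There is one attempt and no reset: what is moved stays moved. The work goes in short steps, Python scripts to look and compute and a tool call to move; the robot and the scene stay as the last step left them, time stands still between calls to the robot, and variables do not carry over. Pictures are saved under pics/ and viewed, at most 14 in all, crops included, and the job is handed in when it is done.

Besides the shell and the picture viewer there is one more tool, called after "Call:" as name([rows], argument=value, ...), one row to a line, values as JSON. step_arm: Moves the arm, as the interface text tells. Its arguments: {"type":"object","properties":{"motion":{"type":"array"},"squeeze":{"type":"number"}},"required":["motion"]}

```bash
mkdir -p pics; cat > h.py <<'E'
import numpy as np, cv2
from workcell import r, imaging
from scipy.spatial.transform import Rotation as R
def cam(n):
    p=imaging.camera_params(n); M=np.array(p["mtx"]);D=np.array(p["distortion"],float)
    Rm=np.array(p["rotation"],float)
    if Rm.shape!=(3,3): Rm=R.from_quat(Rm.ravel()).as_matrix()
    return M,D,Rm,np.array(p["xyz"],float)
def ray(c,uv):
    M,D,Rm,t=c
    q=cv2.undistortPoints(np.array(uv,float).reshape(-1,1,2),M,D).reshape(-1,2)
    return np.c_[q,np.ones(len(q))]@Rm.T,t
def onz(c,uv,z):
    d,t=ray(c,uv); return t+d*((z-t[2])/d[:,2])[:,None]
def cloud(c,dep):
    v,u=np.mgrid[:420,:560]; d,t=ray(c,np.stack([u.ravel(),v.ravel()],1))
    return (t+d*dep.ravel()[:,None]).reshape(420,560,3)
E
python3 - <<'E'
from h import *
for n in ["scene","side"]:
    im,d=imaging.capture(n); cv2.imwrite(f"pics/{n}0.png",im[:,:,::-1]); np.save(n+"d.npy",d); np.save(n+"i.npy",im)
    c=cam(n); print(n,c[3],imaging.camera_params(n)["rotation"])
    for l in ["rack","tray"]+[a+b for a in("cup_","vial_") for b in("red","blue","green","white")]:
        for x in imaging.recognise(n,l)[:2]:
            uv=np.array(x["at"])*[560,420]; P=cloud(c,d)[int(uv[1]),int(uv[0])]
            print(l,round(x["p"],2),uv.round(),P.round(3))
s=r.get_state(); print(s["ee_pos"],R.from_quat(s["tcp_rot"]).as_matrix().round(3),s["width"],r.tcp_to_grasp,s["t"])
E
```

```text
scene [ 0.82217726 -0.53139249  0.71939104] [ 0.90371255  0.24000315 -0.08333403 -0.34461216]
rack 0.59 [200. 303.] [ 0.504 -0.225  0.021]
tray 0.57 [346. 146.] [0.55  0.224 0.037]
cup_red 0.9 [161. 294.] [ 0.448 -0.249  0.037]
cup_blue 0.68 [258. 310.] [ 0.592 -0.194  0.028]
cup_green 0.88 [223. 305.] [ 0.542 -0.217  0.036]
cup_white 0.88 [194. 301.] [ 0.499 -0.235  0.034]
vial_red 0.78 [154. 273.] [ 0.441 -0.247  0.085]
vial_blue 0.92 [255. 289.] [ 0.59  -0.193  0.084]
vial_green 0.87 [221. 282.] [ 0.543 -0.213  0.092]
vial_white 0.65 [185. 273.] [ 0.491 -0.23   0.102]
vial_white 0.48 [348. 143.] [0.553 0.225 0.042]
side [ 0.34249435 -0.66105209  0.66333965] [ 0.90105642 -0.15526123  0.05668029 -0.40097209]
rack 0.72 [283. 329.] [ 0.464 -0.239  0.01 ]
tray 0.56 [242. 152.] [0.521 0.218 0.04 ]
cup_red 0.89 [260. 335.] [ 0.423 -0.249  0.029]
cup_blue 0.89 [335. 285.] [ 0.569 -0.202  0.034]
cup_green 0.89 [312. 302.] [ 0.519 -0.22   0.034]
cup_white 0.62 [287. 319.] [ 0.472 -0.239  0.038]
vial_red 0.73 [260. 315.] [ 0.425 -0.252  0.084]
vial_red 0.52 [316. 278.] [ 0.528 -0.217  0.086]
vial_blue 0.69 [338. 262.] [ 0.574 -0.194  0.083]
vial_blue 0.67 [259. 338.] [ 0.42  -0.258  0.035]
vial_green 0.77 [316. 278.] [ 0.527 -0.216  0.086]
vial_white 0.94 [288. 298.] [ 0.476 -0.235  0.084]
[ 0.1887982  -0.59582899  0.2313364 ] [[ 0.953  0.302  0.   ]
 [ 0.302 -0.953 -0.   ]
 [ 0.     0.    -1.   ]] 0.08548629569778617 0.0187 1.1
```

View pics/scene0.png

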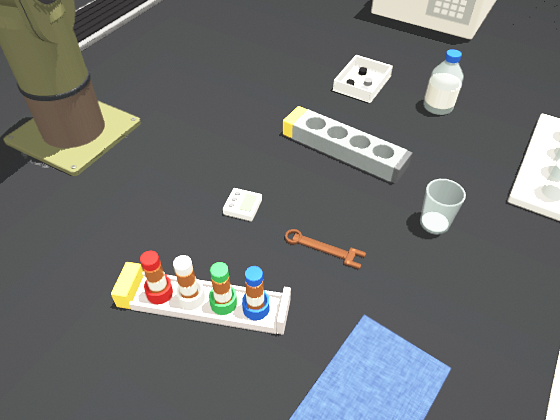

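View pics/side0.png

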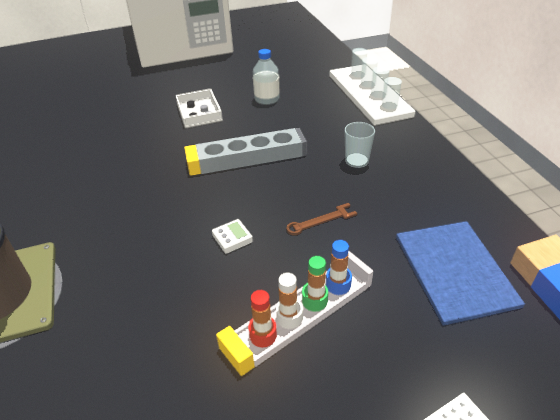

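```bash
cat > m.py <<'E'
from h import *
def ortho(n,im,z,x0,x1,y0,y1,s=0.0005):
    # rows: x decreasing downwards ->; cols y
    c=cam(n);X,Y=np.meshgrid(np.arange(x0,x1,s),np.arange(y0,y1,s),indexing='ij')
    P=np.stack([X,Y,np.full_like(X,z)],-1).reshape(-1,3)
    uv,_=cv2.projectPoints((P-c[3])@c[2],np.zeros(3),np.zeros(3),c[0],c[1])
    m=uv.reshape(X.shape+(2,)).astype(np.float32)
    return cv2.remap(im,m[...,0],m[...,1],cv2.INTER_CUBIC)
E
python3 - <<'E'
from m import *
out=[]
for n in ["scene","side"]:
    im=np.load(n+"i.npy"); d=np.load(n+"d.npy"); C=cloud(cam(n),d)
    hsv=cv2.cvtColor(im,cv2.COLOR_RGB2HSV)
    # cap tops
    for k,(lx,ly) in dict(red=(.43,-.255),white=(.48,-.235),green=(.53,-.217),blue=(.58,-.197)).items():
        m=(abs(C[...,2]-.11)<.003)&(np.hypot(C[...,0]-lx,C[...,1]-ly)<.03)
        p=C[m][:,:2]; print(n,k,m.sum(),cv2.minEnclosingCircle(p.astype(np.float32)),p.mean(0).round(4),C[m][:,2].mean().round(4))
    m=(abs(C[...,2]-.04)<.004)&(C[...,1]>.1)&(C[...,1]<.32)&(C[...,0]>.35)&(C[...,0]<.75)
    lab,L,st,ce=cv2.connectedComponentsWithStats(cv2.morphologyEx(m.astype(np.uint8),cv2.MORPH_CLOSE,np.ones((3,3))))
    i=1+np.argmax(st[1:,4]); mm=(L==i)&m
    rc=cv2.minAreaRect(C[mm][:,:2].astype(np.float32)); print(n,"tray",rc,C[mm][:,2].mean())
    ye=mm&(hsv[...,0]>20)&(hsv[...,0]<35)&(hsv[...,1]>120); print("yellow",ye.sum(),C[ye].mean(0))
    # wells: elliptical holes in the top mask
    o=ortho(n,im,.04,.38,.72,.12,.32); g=cv2.GaussianBlur(cv2.cvtColor(o,cv2.COLOR_RGB2GRAY),(5,5),1)
    cs=cv2.HoughCircles(g,cv2.HOUGH_GRADIENT,1,80,param1=80,param2=12,minRadius=39,maxRadius=48)
    if cs is not None:
        for c in cs[0][:8]:
            print("well",(.38+c[1]*.0005).round(4),(.12+c[0]*.0005).round(4),c[2]*.5)
            cv2.circle(o,(int(c[0]),int(c[1])),int(c[2]),(255,0,0),1)
    out.append(o)
cv2.imwrite("pics/tray.png",np.hstack(out)[:600,:,::-1])
E
```

```text
scene red 204 ((0.43301132321357727, -0.23882003128528595), 0.01409801747649908) [ 0.4332 -0.2388] 0.1094
scene white 210 ((0.4808706045150757, -0.21974855661392212), 0.014266989193856716) [ 0.4808 -0.2211] 0.1094
scene green 212 ((0.5345185399055481, -0.2039123773574829), 0.013894337229430676) [ 0.5349 -0.2046] 0.1095
scene blue 218 ((0.5819947719573975, -0.1850905418395996), 0.013825390487909317) [ 0.5829 -0.1849] 0.1095
scene tray ((0.5379114151000977, 0.248808354139328), (0.06990937888622284, 0.27739208936691284), 85.47119903564453) 0.0389524750938062
yellow 11 [0.41113915 0.24406342 0.03747728]
well 0.6263 0.2418 21.45
well 0.5722 0.2458 21.1
well 0.5188 0.2498 21.45
well 0.4658 0.2532 21.2
side red 205 ((0.4313736855983734, -0.23943661153316498), 0.013786590658128262) [ 0.431  -0.2398] 0.1088
side white 184 ((0.47934699058532715, -0.22192689776420593), 0.013931270688772202) [ 0.4791 -0.2222] 0.1088
side green 171 ((0.5338423252105713, -0.20417693257331848), 0.013699793256819248) [ 0.5332 -0.2047] 0.1087
side blue 156 ((0.5815746188163757, -0.18509918451309204), 0.014050723984837532) [ 0.5814 -0.1854] 0.1088
side tray ((0.5372927188873291, 0.249051034450531), (0.07098200917243958, 0.2757492959499359), 85.91278076171875) 0.038941689815706504
yellow 184 [0.41160837 0.2557983  0.03906454]
well 0.4632 0.2538 22.05
well 0.5172 0.2498 21.9
well 0.5708 0.2453 22.0
well 0.6242 0.2422 22.6
```

View pics/tray.png

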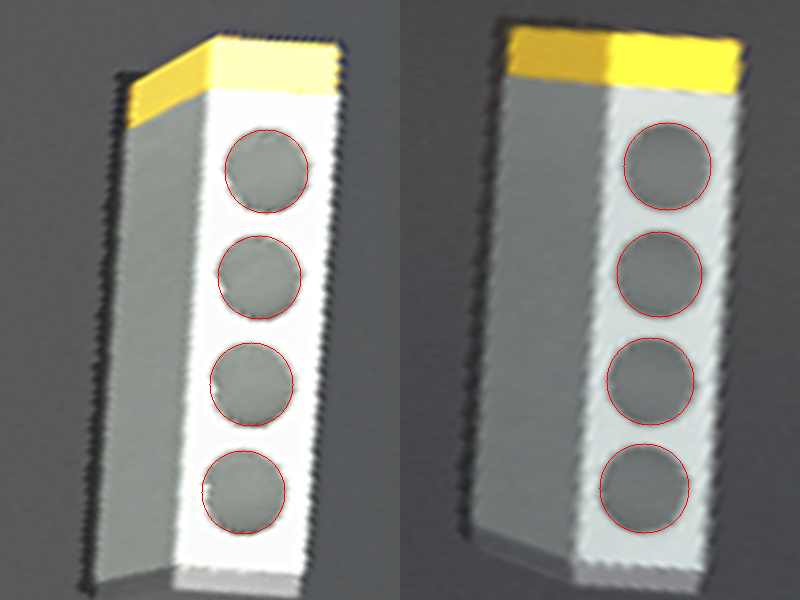

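Call:
step_arm([
  [0,0,0,-0.4,1],
  [20,-14,0,0,1],
  [39,-28,0,0,1],
  [39,-28,0,0,1],
  [39,-28,0,0,1],
  [39,-28,0,0,1],
  [39,-28,0,0,1],
  [39,-28,0,0,1],
  [39,-28,0,0,1],
  [39,-28,0,0,1],
  [19,-14,0,0,1],
  [0,0,0,0,1],
  [0,0,0,0,1],
], squeeze=50)

```text
t: 2.72
ee_pos: [0.4318, -0.2402, 0.2313]
tcp_rot: [0.985, 0.173, -0.0, 0.0]
contact_force: [0.3, -1.1, -0.3]
width: 0.0855
grip_force: 0.0
```

```bash
cat > go.py <<'E'
import sys
from h import *
V=dict(red=(.4322,-.2391),white=(.4801,-.2213),green=(.5342,-.2045),blue=(.582,-.1852),W1=(.4645,.2535),W2=(.5180,.2498),W3=(.5715,.2456),W4=(.6253,.2420))
s=r.get_state();A=R.from_quat(s["tcp_rot"]).as_matrix();p=np.array(s["ee_pos"])
yaw=np.degrees(np.arctan2(A[1,0],A[0,0]));print("t",s["t"],"p",p.round(4),"yaw",yaw.round(2),"tilt",A[:,2].round(3),"w",round(s["width"],4),round(s["grip_force"],1),np.round(s["contact_force"],1))
for a in sys.argv[1:]:
    want=20. if a[0]!="W" else -4.1
    for y in (yaw,want):
        y=np.radians(y);d=(np.array(V[a])-p[:2])*1000
        print(a,"at yaw",np.degrees(y).round(1),"dx",(d@[np.cos(y),np.sin(y)]).round(1),"dy",(d@[np.sin(y),-np.cos(y)]).round(1))
    print("turn units",((yaw-want)/6).round(2))
E
python3 go.py red
```

```text
t 2.725 p [ 0.4318 -0.2402  0.2313] yaw 19.93 tilt [-0.001 -0.001 -1.   ] w 0.0855 0.0 [ 0.3 -1.1 -0.3]
red at yaw 19.9 dx 0.8 dy -0.9
red at yaw 20.0 dx 0.8 dy -0.9
turn units -0.01
```

Call:
step_arm([
  [1,-1,20,0,1],
  [0,0,40,0,1],
  [0,0,40,0,1],
  [0,0,30,0,1],
  [0,0,25,0,1],
  [0,0,16,0,1],
  [0,0,10,0,1],
  [0,0,0,0,1],
  [0,0,0,0,1],
])

```text
t: 3.85
ee_pos: [0.4333, -0.2384, 0.0508]
tcp_rot: [0.985, 0.173, 0.0, 0.0]
contact_force: [-0.1, -0.2, -0.4]
width: 0.0853
grip_force: 0.0
```

```bash
python3 - <<'E'
from h import *
im,_=imaging.capture("side"); cv2.imwrite("pics/g1.png",cv2.resize(im[200:400,160:420,::-1],None,fx=3,fy=3))
E
python3 go.py red
```

```text
t 3.9 p [ 0.4335 -0.2382  0.0509] yaw 19.96 tilt [ 0.001 -0.001 -1.   ] w 0.0854 0.0 [-0.4 -0.1 -0.4]
red at yaw 20.0 dx -1.5 dy 0.4
red at yaw 20.0 dx -1.5 dy 0.4
turn units -0.01
```

View pics/g1.png

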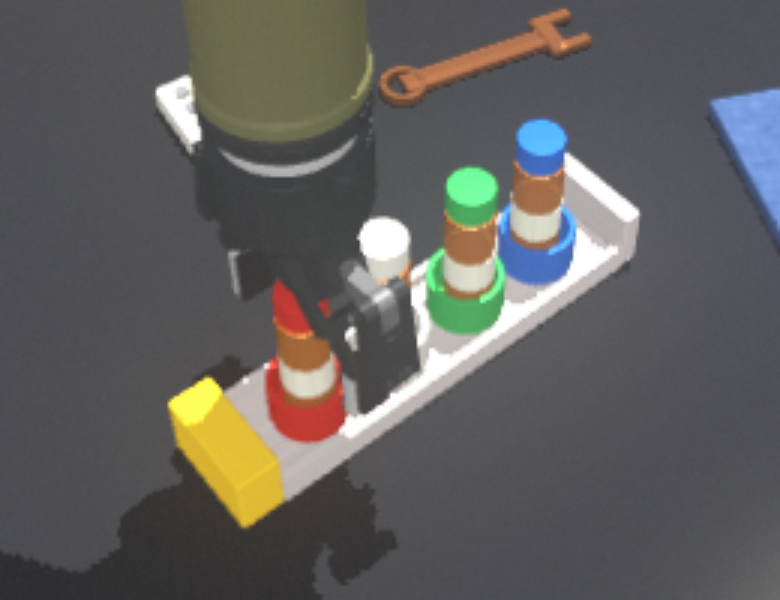

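The red cap shows at (300,305) between the fingers, with the near finger at (385,350), clear of the white vial. I'll close the gripper here.

Call:
step_arm([
  [-1,0,0,0,0.7],
  [0,0,0,0,0.5],
  [0,0,0,0,0.3],
  [0,0,0,0,0.1],
  [0,0,0,0,0.1],
  [0,0,0,0,0.1],
  [0,0,0,0,0.1],
  [0,0,0,0,0.1],
], squeeze=50)

```text
t: 4.9
ee_pos: [0.4324, -0.2382, 0.0505]
tcp_rot: [0.985, 0.174, 0.0, 0.0]
contact_force: [0.1, -1.1, 5.6]
width: 0.0261
grip_force: 48.9
```

```bash
python3 go.py red W4
```

```text
t 4.9 p [ 0.4324 -0.2382  0.0505] yaw 19.98 tilt [ 0. -0. -1.] w 0.0261 48.9 [ 0.1 -1.1  5.6]
red at yaw 20.0 dx -0.5 dy 0.8
red at yaw 20.0 dx -0.5 dy 0.8
turn units -0.0
W4 at yaw 20.0 dx 345.4 dy -385.4
W4 at yaw -4.1 dx 158.1 dy -492.8
turn units 4.01
```

Call:
step_arm([
  [0,0,-4,0,0.1],
  [0,0,-10,0,0.1],
  [0,0,-20,0,0.1],
  [0,0,-30,0,0.1],
  [0,0,-30,0,0.1],
  [0,0,-26,0,0.1],
  [0,0,-14,0,0.1],
  [0,0,-6,0,0.1],
  [0,0,0,0,0.1],
])

```text
t: 6.02
ee_pos: [0.432, -0.2381, 0.1901]
tcp_rot: [0.985, 0.173, -0.0, -0.0]
contact_force: [-0.7, -0.1, -0.7]
width: 0.0256
grip_force: 49.1
```

```bash
python3 - <<'E'
from h import *
im,_=imaging.capture("side"); cv2.imwrite("pics/g2.png",cv2.resize(im[140:400,160:420,::-1],None,fx=2,fy=2))
E
python3 go.py W4
```

```text
t 6.075 p [ 0.4318 -0.2379  0.1897] yaw 19.98 tilt [-0.001  0.    -1.   ] w 0.0259 49.1 [-0.2 -0.1 -0.5]
W4 at yaw 20.0 dx 345.9 dy -384.9
W4 at yaw -4.1 dx 158.7 dy -492.6
turn units 4.01
```

View pics/g2.png

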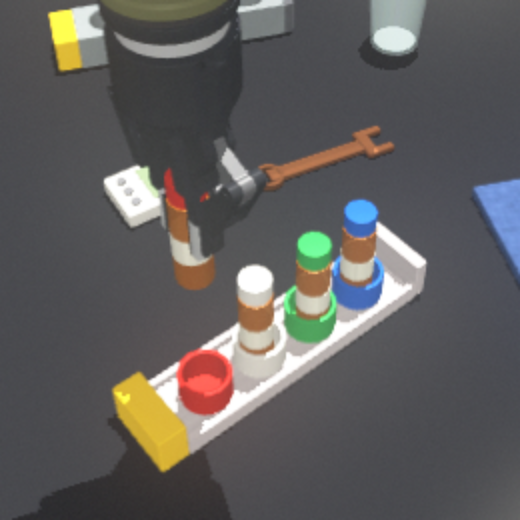

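The red vial is held upright at (190,240) and its cup at (205,380) is empty.

Call:
step_arm([
  [0,0,0,1,0.1],
  [0,0,0,1,0.1],
  [0,0,0,1,0.1],
  [0,0,0,1,0.1],
  [5,-15,0,0,0.1],
  [10,-32,0,0,0.1],
  [11,-34,0,0,0.1],
  [11,-34,0,0,0.1],
  [11,-34,0,0,0.1],
  [11,-34,0,0,0.1],
  [11,-34,0,0,0.1],
  [11,-34,0,0,0.1],
  [11,-34,0,0,0.1],
  [11,-34,0,0,0.1],
  [11,-34,0,0,0.1],
  [11,-34,0,0,0.1],
  [11,-34,0,0,0.1],
  [11,-34,0,0,0.1],
  [11,-34,0,0,0.1],
  [5,-17,0,0,0.1],
])

```text
t: 8.57
ee_pos: [0.6291, 0.2598, 0.189]
tcp_rot: [0.999, -0.032, -0.001, -0.001]
contact_force: [-0.7, 0.3, -0.4]
width: 0.0262
grip_force: 49.2
```

Call:
step_arm([
  [0,0,0,0,0.1],
  [0,0,0,0,0.1],
  [0,0,0,0,0.1],
])

```text
t: 8.95
ee_pos: [0.6301, 0.2537, 0.1902]
tcp_rot: [0.999, -0.036, -0.0, 0.001]
contact_force: [-0.1, -0.4, -1.1]
width: 0.0254
grip_force: 49.2
```

```bash
python3 go.py W4
```

```text
t 8.95 p [0.6301 0.2537 0.1902] yaw -4.09 tilt [-0.001 -0.001 -1.   ] w 0.0254 49.2 [-0.1 -0.4 -1.1]
W4 at yaw -4.1 dx -3.9 dy 12.0
W4 at yaw -4.1 dx -3.9 dy 12.0
turn units 0.0
```

Call:
step_arm([
  [-4,6,0,0,0.1],
  [0,6,15,0,0.1],
  [0,0,30,0,0.1],
  [0,0,30,0,0.1],
  [0,0,20,0,0.1],
  [0,0,5,0,0.1],
  [0,0,0,0,0.1],
  [0,0,0,0,0.1],
])

```text
t: 9.95
ee_pos: [0.6264, 0.2438, 0.0915]
tcp_rot: [0.999, -0.035, 0.001, -0.0]
contact_force: [0.0, 0.8, -0.5]
width: 0.0259
grip_force: 49.2
```

```bash
python3 - <<'E'
from h import *
im,_=imaging.capture("scene"); cv2.imwrite("pics/g3.png",cv2.resize(im[50:250,250:450,::-1],None,fx=3,fy=3))
E
python3 go.py W4
```

```text
t 10.0 p [0.6263 0.2438 0.0915] yaw -4.02 tilt [ 0.002  0.001 -1.   ] w 0.026 49.2 [-0.3  0.4 -0.8]
W4 at yaw -4.0 dx -0.9 dy 1.9
W4 at yaw -4.1 dx -0.9 dy 1.9
turn units 0.01
```

View pics/g3.png

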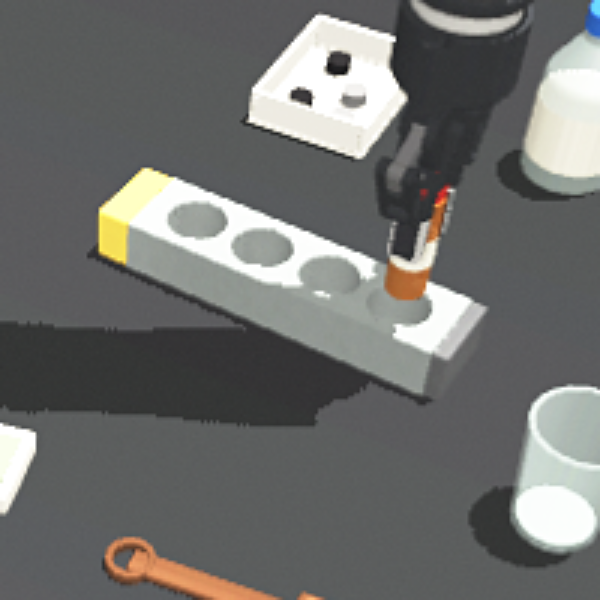

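The vial bottom at (407,290) hangs just above the fourth well at (400,303), so it is aligned. I'll lower it.

Call:
step_arm([
  [-1,2,0,0,0.1],
  [0,0,12,0,0.1],
  [0,0,12,0,0.1],
  [0,0,10,0,0.1],
  [0,0,6,0,0.1],
  [0,0,4,0,0.1],
  [0,0,2,0,0.1],
  [0,0,0,0,0.1],
  [0,0,0,0,0.1],
])

```text
t: 11.12
ee_pos: [0.6246, 0.2417, 0.0447]
tcp_rot: [0.999, -0.035, 0.0, -0.0]
contact_force: [-0.3, -0.3, 0.2]
width: 0.0258
grip_force: 49.5
```

```bash
python3 go.py W4
```

```text
t 11.125 p [0.6246 0.2417 0.0447] yaw -4.02 tilt [ 0.001  0.    -1.   ] w 0.0258 49.5 [-0.3 -0.3  0.2]
W4 at yaw -4.0 dx 0.7 dy -0.4
W4 at yaw -4.1 dx 0.7 dy -0.4
turn units 0.01
```

Call:
step_arm([
  [0,0,1,0,0.1],
  [0,0,0,0,0.1],
  [0,0,0,0,0.1],
])

```text
t: 11.5
ee_pos: [0.6247, 0.2416, 0.0446]
tcp_rot: [0.999, -0.035, 0.0, -0.0]
contact_force: [-2.8, -0.8, 8.4]
width: 0.0255
grip_force: 50.0
```

Call:
step_arm([
  [0,0,0,0,0.4],
  [0,0,0,0,0.5],
  [0,0,0,0,0.7],
  [0,0,0,0,1],
  [0,0,0,0,1],
  [0,0,0,0,1],
  [0,0,-10,0,1],
  [0,0,-25,0,1],
  [0,0,-30,0,1],
  [0,0,-30,0,1],
  [0,0,-30,0,1],
  [0,0,-20,0,1],
  [0,0,-10,0,1],
  [0,0,0,-1,1],
  [0,0,0,-1,1],
  [0,0,0,-1,1],
  [0,0,0,-1,1],
])

```text
t: 13.62
ee_pos: [0.6239, 0.2414, 0.1979]
tcp_rot: [0.985, 0.175, -0.001, 0.0]
contact_force: [-0.1, -0.1, -0.4]
width: 0.0855
grip_force: 0.0
```

Call:
step_arm([
  [-10,13,0,0,1],
  [-20,26,0,0,1],
  [-22,29,0,0,1],
  [-22,29,0,0,1],
  [-22,29,0,0,1],
  [-22,29,0,0,1],
  [-22,29,0,0,1],
  [-22,29,0,0,1],
  [-22,29,0,0,1],
  [-22,29,0,0,1],
  [-22,29,0,0,1],
  [-22,29,0,0,1],
  [-22,29,0,0,1],
  [-14,18,0,0,1],
  [-8,10,0,0,1],
  [0,0,0,0,1],
  [0,0,0,0,1],
  [0,0,0,0,1],
])

```text
t: 15.88
ee_pos: [0.4804, -0.2204, 0.1983]
tcp_rot: [0.985, 0.174, 0.0, -0.0]
contact_force: [1.4, 0.4, 0.1]
width: 0.0852
grip_force: 0.0
```

```bash
python3 - <<'E'
from h import *
im,d=imaging.capture("scene"); cv2.imwrite("pics/g4.png",im[:,:,::-1])
C=cloud(cam("scene"),d)
m=(abs(C[...,2]-.104)<.004)&(np.hypot(C[...,0]-.6253,C[...,1]-.242)<.04)
print(m.sum(),C[m].mean(0))
E
python3 go.py white
```

```text
106 [0.62435058 0.23899118 0.10274266]
t 15.925 p [ 0.4804 -0.2206  0.1983] yaw 20.08 tilt [ 0.  0. -1.] w 0.0852 0.0 [-0.2  0.5  0.3]
white at yaw 20.1 dx -0.5 dy 0.6
white at yaw 20.0 dx -0.5 dy 0.6
turn units 0.01
```

View pics/g4.png

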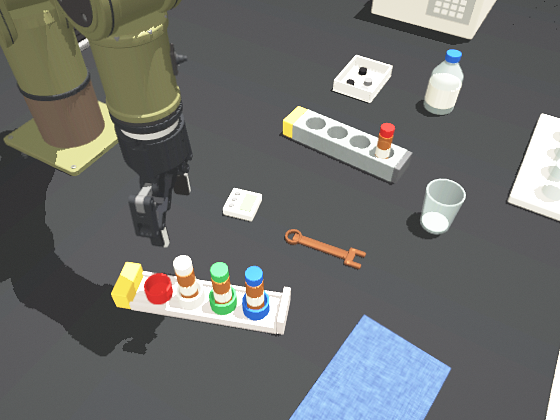

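Red stands upright in the fourth well, cap at (386,132). Next is white, which I'll descend on and grip.

Call:
step_arm([
  [0,0,18,0,1],
  [0,0,36,0,1],
  [0,0,36,0,1],
  [0,0,30,0,1],
  [0,0,18,0,1],
  [0,0,10,0,1],
  [0,0,0,0,1],
  [0,0,0,0,1],
  [0,0,0,0,0.7],
  [0,0,0,0,0.5],
  [0,0,0,0,0.3],
  [0,0,0,0,0.1],
  [0,0,0,0,0.1],
  [0,0,0,0,0.1],
  [0,0,0,0,0.1],
  [0,0,0,0,0.1],
])

```text
t: 17.92
ee_pos: [0.48, -0.2217, 0.0506]
tcp_rot: [0.985, 0.173, 0.0, 0.0]
contact_force: [-1.4, 0.6, 4.6]
width: 0.0259
grip_force: 49.0
```

```bash
python3 go.py white W3
```

```text
t 17.925 p [ 0.48   -0.2217  0.0506] yaw 19.98 tilt [ 0. -0. -1.] w 0.0259 49.0 [-1.4  0.6  4.6]
white at yaw 20.0 dx 0.2 dy -0.3
white at yaw 20.0 dx 0.2 dy -0.3
turn units -0.0
W3 at yaw 20.0 dx 245.7 dy -407.9
W3 at yaw -4.1 dx 57.8 dy -472.6
turn units 4.01
```

Call:
step_arm([
  [0,0,-4,0,0.1],
  [0,0,-10,0,0.1],
  [0,0,-20,0,0.1],
  [0,0,-30,0,0.1],
  [0,0,-30,0,0.1],
  [0,0,-26,0,0.1],
  [0,0,-14,0,0.1],
  [0,0,-6,0,0.1],
  [0,0,0,0,0.1],
  [0,0,0,1,0.1],
  [0,0,0,1,0.1],
  [0,0,0,1,0.1],
  [0,0,0,1,0.1],
])

```text
t: 19.55
ee_pos: [0.4792, -0.2213, 0.1891]
tcp_rot: [0.999, -0.037, -0.001, -0.0]
contact_force: [0.8, -0.4, -1.1]
width: 0.0263
grip_force: 49.0
```

Call:
step_arm([
  [0,-10,0,0,0.1],
  [1,-16,0,0,0.1],
  [4,-30,0,0,0.1],
  [4,-30,0,0,0.1],
  [4,-30,0,0,0.1],
  [4,-30,0,0,0.1],
  [4,-30,0,0,0.1],
  [4,-30,0,0,0.1],
  [4,-30,0,0,0.1],
  [4,-30,0,0,0.1],
  [4,-30,0,0,0.1],
  [4,-30,0,0,0.1],
  [4,-30,0,0,0.1],
  [4,-30,0,0,0.1],
  [4,-30,0,0,0.1],
  [4,-30,0,0,0.1],
  [1,-16,0,0,0.1],
  [0,-10,0,0,0.1],
  [0,0,0,0,0.1],
  [0,0,0,0,0.1],
])

```text
t: 22.05
ee_pos: [0.5709, 0.2435, 0.1903]
tcp_rot: [0.999, -0.036, -0.0, 0.001]
contact_force: [-0.1, 0.3, -1.3]
width: 0.0259
grip_force: 49.1
```

Call:
step_arm([
  [0,0,15,0,0.1],
  [0,0,25,0,0.1],
  [0,0,30,0,0.1],
  [0,0,20,0,0.1],
  [0,0,8,0,0.1],
  [0,0,0,0,0.1],
  [0,0,0,0,0.1],
])

```text
t: 22.92
ee_pos: [0.5715, 0.2452, 0.093]
tcp_rot: [0.999, -0.035, 0.001, -0.0]
contact_force: [-0.5, 0.6, -1.5]
width: 0.026
grip_force: 49.1
```

```bash
python3 go.py W3
```

```text
t 22.925 p [0.5715 0.2452 0.093 ] yaw -4.03 tilt [ 0.001  0.001 -1.   ] w 0.026 49.1 [-0.5  0.6 -1.5]
W3 at yaw -4.0 dx -0.0 dy -0.4
W3 at yaw -4.1 dx -0.0 dy -0.4
turn units 0.01
```

Call:
step_arm([
  [0,0,12,0,0.1],
  [0,0,12,0,0.1],
  [0,0,10,0,0.1],
  [0,0,7,0,0.1],
  [0,0,4,0,0.1],
  [0,0,2,0,0.1],
  [0,0,1,0,0.1],
  [0,0,1,0,0.1],
  [0,0,0,0,0.1],
  [0,0,0,0,0.1],
])

```text
t: 24.18
ee_pos: [0.5711, 0.2452, 0.0446]
tcp_rot: [0.999, -0.035, 0.0, -0.0]
contact_force: [-2.3, -0.5, 6.7]
width: 0.0259
grip_force: 50.2
```

```bash
python3 go.py W3 green
```

```text
t 24.175 p [0.5711 0.2452 0.0446] yaw -4.02 tilt [ 0.001  0.    -1.   ] w 0.0259 50.2 [-2.3 -0.5  6.7]
W3 at yaw -4.0 dx 0.4 dy -0.5
W3 at yaw -4.1 dx 0.4 dy -0.5
turn units 0.01
green at yaw -4.0 dx -5.2 dy 451.1
green at yaw 20.0 dx -188.4 dy 409.9
turn units -4.0
```

Call:
step_arm([
  [0,0,0,0,0.4],
  [0,0,0,0,0.5],
  [0,0,0,0,0.7],
  [0,0,0,0,1],
  [0,0,0,0,1],
  [0,0,0,0,1],
  [0,0,-10,0,1],
  [0,0,-25,0,1],
  [0,0,-30,0,1],
  [0,0,-30,0,1],
  [0,0,-30,0,1],
  [0,0,-20,0,1],
  [0,0,-10,0,1],
  [0,0,0,-1,1],
  [0,0,0,-1,1],
  [0,0,0,-1,1],
  [0,0,0,-1,1],
])

```text
t: 26.3
ee_pos: [0.5705, 0.2449, 0.1979]
tcp_rot: [0.985, 0.175, -0.001, 0.0]
contact_force: [-0.1, -0.2, -0.7]
width: 0.0852
grip_force: 0.0
```

Call:
step_arm([
  [-5,12,0,0,1],
  [-5,13,0,0,1],
  [-14,30,0,0,1],
  [-14,30,0,0,1],
  [-14,30,0,0,1],
  [-14,30,0,0,1],
  [-14,30,0,0,1],
  [-14,30,0,0,1],
  [-14,30,0,0,1],
  [-14,30,0,0,1],
  [-14,30,0,0,1],
  [-14,30,0,0,1],
  [-14,30,0,0,1],
  [-14,30,0,0,1],
  [-5,13,0,0,1],
  [-5,12,0,0,1],
  [0,0,0,0,1],
  [0,0,0,0,1],
  [0,0,0,0,1],
])

```text
t: 28.68
ee_pos: [0.5345, -0.2031, 0.1983]
tcp_rot: [0.985, 0.174, 0.0, -0.0]
contact_force: [0.2, 0.2, -0.1]
width: 0.0857
grip_force: 0.0
```

```bash
python3 go.py green
```

```text
t 28.675 p [ 0.5345 -0.2031  0.1983] yaw 20.08 tilt [ 0.     0.001 -1.   ] w 0.0857 0.0 [ 0.2  0.2 -0.1]
green at yaw 20.1 dx -0.8 dy 1.2
green at yaw 20.0 dx -0.8 dy 1.2
turn units 0.01
```

Call:
step_arm([
  [-1,1,18,0,1],
  [0,0,36,0,1],
  [0,0,36,0,1],
  [0,0,30,0,1],
  [0,0,18,0,1],
  [0,0,10,0,1],
  [0,0,0,0,1],
  [0,0,0,0,1],
  [0,0,0,0,0.7],
  [0,0,0,0,0.5],
  [0,0,0,0,0.3],
  [0,0,0,0,0.1],
  [0,0,0,0,0.1],
  [0,0,0,0,0.1],
  [0,0,0,0,0.1],
  [0,0,0,0,0.1],
])

```text
t: 30.68
ee_pos: [0.5337, -0.2057, 0.0504]
tcp_rot: [0.985, 0.174, 0.0, 0.0]
contact_force: [-0.7, 0.7, 1.4]
width: 0.0256
grip_force: 49.0
```

```bash
python3 go.py green W2
```

```text
t 30.675 p [ 0.5337 -0.2057  0.0504] yaw 19.98 tilt [ 0. -0. -1.] w 0.0256 49.0 [-0.7  0.7  1.4]
green at yaw 20.0 dx 0.9 dy -1.0
green at yaw 20.0 dx 0.9 dy -1.0
turn units -0.0
W2 at yaw 20.0 dx 140.9 dy -433.5
W2 at yaw -4.1 dx -48.2 dy -453.2
turn units 4.01
```

Call:
step_arm([
  [0,0,-4,0,0.1],
  [0,0,-10,0,0.1],
  [0,0,-20,0,0.1],
  [0,0,-30,0,0.1],
  [0,0,-30,0,0.1],
  [0,0,-26,0,0.1],
  [0,0,-14,0,0.1],
  [0,0,-6,0,0.1],
  [0,0,0,0,0.1],
  [0,0,0,1,0.1],
  [0,0,0,1,0.1],
  [0,0,0,1,0.1],
  [0,0,0,1,0.1],
])

```text
t: 32.3
ee_pos: [0.5329, -0.2054, 0.1891]
tcp_rot: [0.999, -0.037, -0.001, -0.0]
contact_force: [0.6, 0.2, -0.5]
width: 0.0259
grip_force: 49.1
```

Call:
step_arm([
  [0,-8,0,0,0.1],
  [-3,-16,0,0,0.1],
  [-3,-29,0,0,0.1],
  [-3,-29,0,0,0.1],
  [-3,-29,0,0,0.1],
  [-3,-29,0,0,0.1],
  [-3,-29,0,0,0.1],
  [-3,-29,0,0,0.1],
  [-3,-29,0,0,0.1],
  [-3,-29,0,0,0.1],
  [-3,-29,0,0,0.1],
  [-3,-29,0,0,0.1],
  [-3,-29,0,0,0.1],
  [-3,-29,0,0,0.1],
  [-3,-29,0,0,0.1],
  [-3,-29,0,0,0.1],
  [-3,-15,0,0,0.1],
  [0,-8,0,0,0.1],
  [0,0,0,0,0.1],
  [0,0,0,0,0.1],
])

```text
t: 34.8
ee_pos: [0.5178, 0.248, 0.1903]
tcp_rot: [0.999, -0.036, 0.0, 0.001]
contact_force: [-0.0, -0.9, -0.8]
width: 0.0257
grip_force: 49.2
```

Call:
step_arm([
  [0,0,15,0,0.1],
  [0,0,25,0,0.1],
  [0,0,30,0,0.1],
  [0,0,20,0,0.1],
  [0,0,8,0,0.1],
  [0,0,0,0,0.1],
  [0,0,0,0,0.1],
])

```text
t: 35.67
ee_pos: [0.5181, 0.2496, 0.0929]
tcp_rot: [0.999, -0.035, 0.001, -0.0]
contact_force: [0.2, -0.1, -0.4]
width: 0.0256
grip_force: 49.2
```

```bash
python3 go.py W2
```

```text
t 35.675 p [0.5181 0.2496 0.0929] yaw -4.04 tilt [ 0.001  0.001 -1.   ] w 0.0256 49.2 [ 0.2 -0.1 -0.4]
W2 at yaw -4.0 dx -0.1 dy -0.2
W2 at yaw -4.1 dx -0.1 dy -0.2
turn units 0.01
```

Call:
step_arm([
  [0,0,12,0,0.1],
  [0,0,12,0,0.1],
  [0,0,10,0,0.1],
  [0,0,7,0,0.1],
  [0,0,4,0,0.1],
  [0,0,2,0,0.1],
  [0,0,1,0,0.1],
  [0,0,1,0,0.1],
  [0,0,0,0,0.1],
  [0,0,0,0,0.1],
])

```text
t: 36.92
ee_pos: [0.5177, 0.2496, 0.0443]
tcp_rot: [0.999, -0.035, 0.0, -0.0]
contact_force: [-1.9, -0.8, 6.2]
width: 0.026
grip_force: 50.3
```

```bash
python3 go.py W2 blue
```

```text
t 36.925 p [0.5177 0.2496 0.0443] yaw -4.02 tilt [ 0.001  0.    -1.   ] w 0.026 50.3 [-1.9 -0.8  6.2]
W2 at yaw -4.0 dx 0.2 dy -0.2
W2 at yaw -4.1 dx 0.2 dy -0.2
turn units 0.01
blue at yaw -4.0 dx 94.6 dy 429.2
blue at yaw 20.0 dx -88.3 dy 430.6
turn units -4.0
```

Call:
step_arm([
  [0,0,0,0,0.4],
  [0,0,0,0,0.5],
  [0,0,0,0,0.7],
  [0,0,0,0,1],
  [0,0,0,0,1],
  [0,0,0,0,1],
  [0,0,-10,0,1],
  [0,0,-25,0,1],
  [0,0,-30,0,1],
  [0,0,-30,0,1],
  [0,0,-30,0,1],
  [0,0,-20,0,1],
  [0,0,-10,0,1],
  [0,0,0,-1,1],
  [0,0,0,-1,1],
  [0,0,0,-1,1],
  [0,0,0,-1,1],
])

```text
t: 39.05
ee_pos: [0.5171, 0.2493, 0.198]
tcp_rot: [0.985, 0.175, -0.0, 0.0]
contact_force: [0.2, -0.8, 0.3]
width: 0.0851
grip_force: 0.0
```

Call:
step_arm([
  [-1,12,0,0,1],
  [-1,18,0,0,1],
  [-7,31,0,0,1],
  [-7,31,0,0,1],
  [-7,31,0,0,1],
  [-7,31,0,0,1],
  [-7,31,0,0,1],
  [-7,31,0,0,1],
  [-7,31,0,0,1],
  [-7,31,0,0,1],
  [-7,31,0,0,1],
  [-7,31,0,0,1],
  [-7,31,0,0,1],
  [-7,31,0,0,1],
  [-1,17,0,0,1],
  [-1,12,0,0,1],
  [0,0,0,0,1],
  [0,0,0,0,1],
  [0,0,0,0,1],
])

```text
t: 41.42
ee_pos: [0.5822, -0.1842, 0.1983]
tcp_rot: [0.985, 0.174, -0.0, -0.0]
contact_force: [0.5, -0.4, -0.2]
width: 0.0854
grip_force: 0.0
```

```bash
python3 go.py blue
```

```text
t 41.425 p [ 0.5822 -0.1842  0.1983] yaw 20.08 tilt [-0.     0.001 -1.   ] w 0.0854 0.0 [ 0.5 -0.4 -0.2]
blue at yaw 20.1 dx -0.5 dy 0.9
blue at yaw 20.0 dx -0.5 dy 0.9
turn units 0.01
```

Call:
step_arm([
  [0,0,18,0,1],
  [0,0,36,0,1],
  [0,0,36,0,1],
  [0,0,30,0,1],
  [0,0,18,0,1],
  [0,0,10,0,1],
  [0,0,0,0,1],
  [0,0,0,0,1],
  [0,0,0,0,0.7],
  [0,0,0,0,0.5],
  [0,0,0,0,0.3],
  [0,0,0,0,0.1],
  [0,0,0,0,0.1],
  [0,0,0,0,0.1],
  [0,0,0,0,0.1],
  [0,0,0,0,0.1],
])

```text
t: 43.42
ee_pos: [0.5821, -0.1856, 0.0504]
tcp_rot: [0.985, 0.173, 0.0, 0.0]
contact_force: [-0.5, 0.7, 2.6]
width: 0.0258
grip_force: 49.1
```

```bash
python3 go.py blue W1
```

```text
t 43.425 p [ 0.5821 -0.1856  0.0504] yaw 19.98 tilt [ 0. -0. -1.] w 0.0258 49.1 [-0.5  0.7  2.6]
blue at yaw 20.0 dx -0.0 dy -0.4
blue at yaw 20.0 dx -0.0 dy -0.4
turn units -0.0
W1 at yaw 20.0 dx 39.5 dy -452.9
W1 at yaw -4.1 dx -148.7 dy -429.6
turn units 4.01
```

Call:
step_arm([
  [0,0,-4,0,0.1],
  [0,0,-10,0,0.1],
  [0,0,-20,0,0.1],
  [0,0,-30,0,0.1],
  [0,0,-30,0,0.1],
  [0,0,-26,0,0.1],
  [0,0,-14,0,0.1],
  [0,0,-6,0,0.1],
  [0,0,0,0,0.1],
  [0,0,0,1,0.1],
  [0,0,0,1,0.1],
  [0,0,0,1,0.1],
  [0,0,0,1,0.1],
])

```text
t: 45.05
ee_pos: [0.5813, -0.1853, 0.189]
tcp_rot: [0.999, -0.037, -0.001, -0.0]
contact_force: [-0.0, 0.2, -0.9]
width: 0.0258
grip_force: 49.1
```

Call:
step_arm([
  [-2,-7,0,0,0.1],
  [-3,-12,0,0,0.1],
  [-10,-28,0,0,0.1],
  [-10,-28,0,0,0.1],
  [-10,-28,0,0,0.1],
  [-10,-28,0,0,0.1],
  [-10,-28,0,0,0.1],
  [-10,-28,0,0,0.1],
  [-10,-28,0,0,0.1],
  [-10,-28,0,0,0.1],
  [-10,-28,0,0,0.1],
  [-10,-28,0,0,0.1],
  [-10,-28,0,0,0.1],
  [-10,-28,0,0,0.1],
  [-10,-28,0,0,0.1],
  [-10,-28,0,0,0.1],
  [-2,-12,0,0,0.1],
  [-1,-7,0,0,0.1],
  [0,0,0,0,0.1],
  [0,0,0,0,0.1],
])

```text
t: 47.55
ee_pos: [0.465, 0.2524, 0.1903]
tcp_rot: [0.999, -0.036, 0.0, 0.0]
contact_force: [-0.3, -0.9, 0.8]
width: 0.0259
grip_force: 49.1
```

Call:
step_arm([
  [0,0,15,0,0.1],
  [0,0,25,0,0.1],
  [0,0,30,0,0.1],
  [0,0,20,0,0.1],
  [0,0,8,0,0.1],
  [0,0,0,0,0.1],
  [0,0,0,0,0.1],
])

```text
t: 48.42
ee_pos: [0.4651, 0.2538, 0.0928]
tcp_rot: [0.999, -0.035, 0.001, -0.0]
contact_force: [-0.0, -1.2, -0.2]
width: 0.026
grip_force: 49.1
```

```bash
python3 go.py W1
```

```text
t 48.425 p [0.4651 0.2538 0.0928] yaw -4.03 tilt [ 0.001  0.    -1.   ] w 0.026 49.1 [-0.  -1.2 -0.2]
W1 at yaw -4.0 dx -0.6 dy 0.4
W1 at yaw -4.1 dx -0.6 dy 0.4
turn units 0.01
```

Call:
step_arm([
  [0,0,12,0,0.1],
  [0,0,12,0,0.1],
  [0,0,10,0,0.1],
  [0,0,7,0,0.1],
  [0,0,4,0,0.1],
  [0,0,2,0,0.1],
  [0,0,1,0,0.1],
  [0,0,1,0,0.1],
  [0,0,0,0,0.1],
  [0,0,0,0,0.1],
])

```text
t: 49.68
ee_pos: [0.4648, 0.2538, 0.0443]
tcp_rot: [0.999, -0.035, 0.0, -0.0]
contact_force: [-0.9, -0.5, 6.6]
width: 0.0258
grip_force: 50.3
```

Contact is felt on the well floor. I'll release, rise, and move clear toward the middle of the table.

Call:
step_arm([
  [0,0,0,0,0.4],
  [0,0,0,0,0.5],
  [0,0,0,0,0.7],
  [0,0,0,0,1],
  [0,0,0,0,1],
  [0,0,0,0,1],
  [0,0,-10,0,1],
  [0,0,-25,0,1],
  [0,0,-30,0,1],
  [0,0,-30,0,1],
  [0,0,-30,0,1],
  [0,0,-20,0,1],
  [0,0,-10,0,1],
  [0,20,0,0,1],
  [0,40,0,0,1],
  [0,40,0,0,1],
  [0,40,0,0,1],
  [0,20,0,0,1],
  [0,0,0,0,1],
  [0,0,0,0,1],
])

```text
t: 52.18
ee_pos: [0.4531, 0.0946, 0.1979]
tcp_rot: [0.999, -0.035, -0.0, -0.0]
contact_force: [0.1, 0.2, 0.5]
width: 0.0855
grip_force: 0.0
```

```bash
python3 - <<'E'
from h import *
V=dict(W1=(.4645,.2535),W2=(.5180,.2498),W3=(.5715,.2456),W4=(.6253,.2420))
for n in("scene","side"):
    im,d=imaging.capture(n); C=cloud(cam(n),d); cv2.imwrite(f"pics/f_{n}.png",im[:,:,::-1])
    for k,w in V.items():
        m=(abs(C[...,2]-.104)<.004)&(np.hypot(C[...,0]-w[0],C[...,1]-w[1])<.026)
        print(n,k,m.sum(),(1000*(np.array(cv2.minEnclosingCircle(C[m][:,:2].astype(np.float32))[0])-w)).round(1),C[m][:,2].mean().round(4)) if m.sum() else print(n,k,0)
E
```

```text
scene W1 90 [ 2.  -0.9] 0.1028
scene W2 96 [ 0.9 -0.2] 0.1027
scene W3 96 [-0.9 -0.8] 0.103
scene W4 105 [-2.3 -3.8] 0.1029
side W1 35 [-2.9  0.4] 0.1032
side W2 73 [ 0.9 -0.1] 0.1032
side W3 69 [-0.9 -0.7] 0.1029
side W4 66 [-1.4 -0.6] 0.1031
```

View pics/f_scene.png

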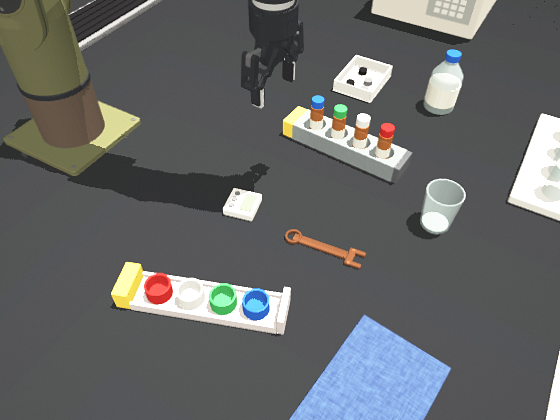

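From the yellow end the tray reads blue (318,103), green (340,112), white (362,121), red (387,131), all upright and within a few mm of their well centres. That is the reverse of the rack, and the arm is clear.

```bash
python3 -c "
from workcell import r
print(r.hand_in())"
```

```text
the job is handed in; nothing more can be done
None
```

I moved all four vials into the tray in reverse order (blue, green, white, red from the yellow end) and handed the job in at about 52 s; all stood upright within about 5 mm of their well centres in the last pictures, but the hand-in gave no verdict.

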